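# Unpin and open the bead mill's jar

### The job

Open the red bead mill: draw the yellow-handled locking pin out of its bracket and lay it in the open notch rest along the mill's front, its shank in both notches and its handle upright. Only then lift the lid off the steel jar by its black knob and set it down, without dropping or tipping it over, flat and knob up in the middle of the white tray. Leave the other things on the bench where they stand.

Things in the scene. Friction and masses are not known exactly. Their poses are not given: they have to be found in the camera images.
- mill: Fixed red bench bead mill, turned about z only. Base spans x -110 to 100, y -90 to 125 mm from its origin, top 50 mm above the bench (origin at bench level). Its -x side is the front, z up. On it: an open steel jar (jar_mouth), before it a two-cheek aluminium bracket (bore), and at the front edge the notch rest (notch).
- bore (a point): Middle of the bracket's square bore (13.5 mm wide, along y), 115 mm above the bench; axes as the mill's. Cheeks 8 mm thick, at y 15 to 23 and -23 to -15 mm from here, 30 mm wide in x, tops 16.5 mm above here. The pin home in it lies over the lid's tongue and locks the lid. Draw it straight to -y; clear after about 65 mm.
- notch (a point): Where the pin's origin belongs when parked: 63 mm before (-x of) the bore, 80 mm above the bench; axes as the mill's. Two 8 mm saddle plates, at y -30 and +22 mm from here, each with a notch open at the top, 17 mm wide in x, its floor 5 mm below and its rim 11 mm above here. Parked, the pin lies along y, handle at -y.
- pin: Loose locking pin, 80 g: square steel shank 10 mm thick, 100 mm long along y; at its -y end an upright yellow handle 16 (x) by 14 (y) by 50 mm high. Origin on the shank's axis, 38 mm from the +y tip, 69 mm from the handle's middle; z up. Handle from 5 mm below to 45 mm above the axis. Starts in the bore, yaw as the mill's, origin within 6 mm of bore.
- pin_grip (a point): Middle of the part of the yellow handle to grip, 27 mm above the shank's axis (18 mm below the handle's top).
- lid: Loose lid, about 250 g. Origin under its spigot (radius 27, 10 mm high, hangs in the jar), z up. Above: steel disc, radius 38, 8 mm thick, with a tongue 24 mm wide reaching 76 mm from the axis to -x, between the cheeks, 3 mm free each side. On top a square black knob 22 by 22 by 34 mm, sides along x and y, top 52 mm above the origin. Yaw starts as the mill's.
- lid_knob (a point): In the knob, on the lid's axis, 40 mm above the lid's origin (12 mm below the knob's top): a good grip height.
- jar_mouth (a point): Centre of the jar's rim, 100 mm above the bench; jar outer radius 34 mm, inner 30 mm. The lid's disc rests on the rim, so the lid's origin starts 10 mm below here.
- white_tray: Fixed shallow white tray, 180 by 180 by 10 mm high, floor and walls 4 mm thick; origin under its middle at bench level, so its floor is at z 4 mm. It and the blue tray may be on either side of the mill.
- blue_tray: Fixed shallow blue tray, same size and frame as the white one, holding two vials; not used.
- vial_a: Bystander: small capped vial in the blue tray, 26 mm across, 45 mm high; origin under its middle.
- vial_b: Bystander: another such vial in the blue tray.
- sample_jar: Bystander: clear jar with a black cap behind the mill, 48 mm across, 65 mm high; origin under its middle.
- beaker: Bystander: small open glass beaker behind the mill, 48 mm across, 60 mm high; origin under its middle.
- orange_bottle: Bystander: clear bottle with orange cap, 68 mm across, 160 mm high; origin under its middle.
- amber_bottle: Bystander: amber bottle with black cap, 68 mm across, 170 mm high; origin under its middle.
Things that resemble listed ones, but are neither listed nor needed, are in the scene too. Of the things that look like the pin, the smallest one is meant.

How it is judged:
On the way, in this order (a step that is already met when the one before it is completed fails the run):
1. the pin is drawn clear of the bracket, the lid still on the jar (y of pin_tip in the frame of bore below -0.023 m and z of lid in the frame of jar_mouth between -0.015 and -0.004 m and horizontal distance between lid and jar_mouth below 0.008 m), for 0.1 s.
2. the pin lies released in both notches of the rest, the lid still on the jar (x of pin in the frame of notch between -0.006 and 0.006 m and y of pin in the frame of notch between -0.014 and 0.02 m and z of pin in the frame of notch between -0.004 and 0.004 m and angle between the y axis of pin and the y axis of notch, either way round below 0.15 rad and angle between pin's own z axis and vertical below 0.3 rad and contact force between pin and the fingers below 0.1 N and linear speed of pin below 0.02 m/s and z of lid in the frame of jar_mouth between -0.015 and -0.004 m and horizontal distance between lid and jar_mouth below 0.008 m), for 0.2 s.
At the end, for the whole second after the job is handed in: Pin released at rest in both notches: origin within 6 mm of notch in x, -14 to +20 mm along y, 4 mm in height, 0.15 rad; handle upright (0.3 rad). Lid released at rest, flat (0.08 rad), knob up, on the white tray's floor, axis within 50 mm of its middle along each side (x of pin in the frame of notch between -0.006 and 0.006 m and y of pin in the frame of notch between -0.014 and 0.02 m and z of pin in the frame of notch between -0.004 and 0.004 m and angle between the y axis of pin and the y axis of notch, either way round below 0.15 rad and angle between pin's own z axis and vertical below 0.3 rad and contact force between each of pin, lid and the fingers below 0.1 N and linear speed of each of pin, lid below 0.02 m/s and x of lid in the frame of white_tray between -0.05 and 0.05 m and y of lid in the frame of white_tray between -0.05 and 0.05 m and z of lid in the frame of white_tray between 0 and 0.009 m and angle between lid's own z axis and vertical below 0.08 rad); the robot touches nothing.
It fails at once if the lid is tipped by more than 0.6 rad (angle between lid's own z axis and vertical above 0.6 rad).
It fails at once if the lid is dropped into the tray (still moving faster than 0.6 m/s within 10 mm of the floor) (x of lid in the frame of white_tray between -0.09 and 0.09 m and y of lid in the frame of white_tray between -0.09 and 0.09 m and z of lid in the frame of white_tray below 0.014 m and linear speed of lid above 0.6 m/s).
It fails at once if another thing on the bench is pushed more than 40 mm away or knocked over (distance of any of vial_a, vial_b, sample_jar, beaker, orange_bottle, amber_bottle from where it was at the start of the episode above 0.04 m or angle between any of vial_a, vial_b, sample_jar, beaker, orange_bottle, amber_bottle's own z axis and vertical above 0.5 rad).
It also fails if it takes over 54 s, if anything falls off the work surface, if the arm or the gripper's body presses on something with over 40 N, if the wrist force passes 120 N, or if a joint passes its speed limit or range.

### The arm

A 6-joint arm with a two-finger parallel gripper is mounted at the origin on the work surface. World frame = base frame: x ahead of the robot, y to its left, z up, the work surface at z = 0. Lengths are in m, angles in rad, forces in N, time in s.
With the tool pointing down it reaches from about 0.375 to 0.925 m from the base axis. Payload 5.7 kg.
Tool frame: the origin (TCP) lies midway between the tips of the shut fingers; the grasp point (between the pads) lies 19 mm behind it (tcp_to_grasp is the distance from the TCP to the grasp point, in m); z points along the fingers, y is the direction in which the jaws open and shut (so a half turn about z gives the same grasp; the last joint's range is limited). The gripper opens to 85 mm and grips with 20 to 120 N. Pads are 22 mm wide; open, the fingers measure 114 mm over their backs; the gripper's body (76 mm by 85 mm) begins 54 mm behind the grasp point. The pads swing forward as they close: fully open they stand 13 mm farther back than shut.
Start: joints at [1.149, 0.359, 1.51, -0, 1.272, -0.115], TCP at [0.181, 0.572, 0.231] pointing down, gripper open.
Joint ranges: [-2.97, 2.97], [-1.01, 2.36], [0.21, 2.38], [-0.96, 4.11], [0.2, 2.71], [-2.98, 2.98]. Speed limits (rad/s): [2.39, 2.39, 3.14, 3.14, 3.14, 3.14].

### API

Orientations are given as a 3x3 rotation matrix whose columns are the frame's x, y, z axes.
In Python, from plant import * gives the robot as it stands. The module is installed in compiled form; this text tells all that it offers.
- The arm moves only by the tool jog_arm, never from a script. Its argument "motion" is text: rows parted by semicolons, each of 7 numbers parted by spaces: the shift along the tool's x, y, z in m, then the turn, a rotation vector about the tool's x, y, z in rad, then the opening, from -1 (shut) to 1 (fully open). A call has exactly 8 rows; each row is the pose to reach, as a shift and turn from the pose commanded when the call began, along the tool's axes at that moment; what a row does not reach only later rows make up. A row lasts 1/8 s, in which the tool goes at most 62.5 mm and 10.7 degrees, less where a joint would pass 70% of its speed; a pose out of reach is approached as far as the arm can. A call with a gripper value outside its range is refused whole. The fingers move at their own pace and stop on an object; the grip force is fixed at half the most. Time passes only in rows, so rows that repeat a pose let the fingers close, or fill a call up. It gives the time, the measured TCP pose, the force and the opening at its end, in the units of the state.
- get_state(): the state, without advancing time (a new reading comes with each control period).
- get_image(name): name is "side" or "top"; returns a dict with "image" (400x640x3 uint8, blue, green, red), "fovy" (degrees; the focal length in pixels is half the picture's height over the tangent of half this angle, whatever the lens; pixels are square), "cx", "cy" (the principal point, pixels), "camera_from_world" (4x4, takes a point from world to camera coordinates). Camera axes: x right, y up, looking along -z (the intrinsics and any distortion apply to the point x, -y, -z); pixel columns grow to the right and rows downward; lengths in m; the calibration is good to about 2 mm. A picture is of the moment at which its call begins. There is no depth.
- sign_off(): hands the job in, once; it reports no verdict.
Trained networks look in a picture, given as the dict that the camera call returned (one of the last four; its "shot" number tells which), for a name from the list of things; names that differ only in an ending like _2 or _b are one class to them, and where a whole thing is asked for, a point or a joint stands for the part that bears it (a point fixed in the world has none). Each returns a list of dicts, best first, with "conf" (0 to 1); they miss things now and then, are a little off and sometimes report something else, mostly with a low value. They report only what shows in the picture. A call takes as long as a camera call. They do not tell look-alikes from the thing itself.
- masks_of(picture, target): "mask" (400x640 bool, what is visible of it) and "box" ([left, top, right, bottom] in pixels, round what is visible of it).
The state is a dict: "t": time; "q": joint angles; "joint_vel": joint speeds; "joint_efforts": joint torques, N m; "position": TCP position; "tcp_rot": TCP orientation; "wrist_force": force on the tool from outside, world axes, zero at the start; "ft_torque": the same for the moment, N m; "opening": finger opening in m.
Only numpy, scipy, OpenCV 4.12 (cv2) and the standard library are available. Lean on these libraries where they do the work, as an engineer would, in place of code of your own. Each camera call takes 0.05 s, during which the arm holds its last target. There are 200 camera calls.

## Working session

There is one attempt and no reset: what is moved stays moved. The work goes in short steps, Python scripts to look and compute and a tool call to move; the robot and the scene stay as the last step left them, time stands still between calls to the robot, and variables do not carry over. Pictures are saved under pics/ and viewed, about 8 in all and at most 12, crops included, and the job is handed in when it is done.

Besides the shell and the picture viewer there is one more tool, called after "Emit:" as name(argument=value, ...), one argument or row to a line, values as JSON. jog_arm: Moves the arm, as the interface text tells. Its arguments: {"type":"object","properties":{"motion":{"type":"string"}},"required":["motion"]}

```bash
mkdir -p pics; cat > h.py <<'E'
from plant import *
import numpy as np, cv2
def ray(p,u,v):
    f=p["image"].shape[0]/2/np.tan(np.radians(p["fovy"])/2)
    d=np.array([(u-p["cx"])/f,-(v-p["cy"])/f,-1.])
    T=np.linalg.inv(p["camera_from_world"]); return T[:3,3],T[:3,:3]@d
def atz(p,u,v,z):
    o,d=ray(p,u,v); return o+d*(z-o[2])/d[2]
def proj(p,X):
    f=p["image"].shape[0]/2/np.tan(np.radians(p["fovy"])/2)
    c=p["camera_from_world"]@np.append(X,1); return np.array([p["cx"]-f*c[0]/c[2],p["cy"]+f*c[1]/c[2]])
E
python3 - <<'E'
from h import *
np.set_printoptions(precision=3,suppress=True)
for n in("top","side"):
    p=get_image(n); cv2.imwrite(f"pics/{n}0.png",p["image"])
    print(n,[k for k in p if k not in("image","camera_from_world")],p["fovy"],p["cx"],p["cy"],np.linalg.inv(p["camera_from_world"])[:3])
    for t in["mill","pin","lid","white_tray","blue_tray","orange_bottle","amber_bottle","sample_jar"]:
        for m in masks_of(p,t): 
            ys,xs=np.nonzero(m["mask"]); print(t,round(m["conf"],2),m["box"],xs.mean().round(1),ys.mean().round(1))
s=get_state();print(s["t"],s["tcp_rot"],s["position"])
E
```

```text
top ['fovy', 'cx', 'cy', 'shot'] 54.646755938615776 318.0036558628696 203.23225319755204 [[-0.002  0.986 -0.168  0.312]
 [-1.    -0.004 -0.014  0.009]
 [-0.015  0.168  0.986  1.073]]
mill 0.65 [274.0, 145.6, 358.9, 225.5] 313.8 187.1
pin 0.79 [308.5, 178.0, 352.9, 191.4] 334.8 184.1
pin 0.73 [275.4, 143.4, 357.6, 224.5] 313.8 187.7
pin 0.69 [190.3, 278.1, 248.1, 309.0] 215.8 292.4
pin 0.53 [401.5, 290.2, 460.9, 300.7] 429.4 296.5
white_tray 0.92 [416.3, 189.4, 488.6, 253.2] 452.8 222.2
blue_tray 0.93 [159.0, 179.1, 229.8, 251.2] 194.1 216.2
blue_tray 0.24 [273.9, 145.3, 359.3, 223.8] 313.9 187.2
orange_bottle 0.9 [427.2, 110.6, 460.9, 149.1] 442.1 130.8
amber_bottle 0.67 [193.6, 120.3, 230.1, 152.8] 210.3 135.8
amber_bottle 0.28 [158.4, 178.6, 229.2, 256.3] 194.3 216.6
sample_jar 0.79 [300.3, 116.2, 320.3, 138.8] 308.7 127.9
side ['fovy', 'cx', 'cy', 'shot'] 43.21317241107822 314.2386480732252 198.6702974570056 [[-0.991  0.086 -0.099  0.381]
 [-0.13  -0.557  0.82   1.054]
 [ 0.015  0.826  0.563  0.834]]
mill 0.81 [250.8, 191.6, 346.1, 270.1] 299.2 233.1
mill 0.49 [299.7, 173.6, 315.1, 208.3] 310.8 186.1
pin 0.71 [300.9, 172.9, 315.6, 210.2] 311.2 186.3
pin 0.69 [397.7, 300.5, 431.6, 349.3] 413.2 328.6
pin 0.62 [405.0, 174.4, 416.2, 201.6] 412.9 186.6
pin 0.55 [269.8, 184.3, 295.8, 211.0] 283.3 199.0
lid 0.65 [270.2, 183.7, 298.4, 211.6] 283.3 199.3
white_tray 0.71 [319.6, 150.9, 379.1, 187.8] 348.5 168.4
blue_tray 0.77 [268.5, 312.7, 363.4, 385.7] 313.3 349.0
orange_bottle 0.93 [263.3, 123.4, 281.9, 174.9] 272.2 150.6
amber_bottle 0.84 [201.6, 255.6, 233.7, 327.9] 217.2 293.1
sample_jar 0.81 [228.8, 212.1, 247.6, 244.2] 236.0 228.4
sample_jar 0.52 [302.3, 170.5, 315.5, 211.7] 311.4 183.7
0.9 [[-0.953  0.302 -0.   ]
 [ 0.302  0.953 -0.   ]
 [ 0.    -0.    -1.   ]] [0.181 0.572 0.231]
```

```bash
python3 - <<'E'
import cv2,numpy as np
a=cv2.imread("pics/top0.png");b=cv2.imread("pics/side0.png")
A=cv2.resize(a[130:240,260:380],None,fx=3.3*1.0,fy=3.3,interpolation=cv2.INTER_CUBIC)
B=cv2.resize(b[160:290,240:360],None,fx=3.3,fy=3.3,interpolation=cv2.INTER_CUBIC)
c=np.zeros((430,800,3),np.uint8);c[:A.shape[0],:A.shape[1]]=A;c[:B.shape[0],400:400+B.shape[1]]=B
cv2.imwrite("pics/crop0.png",c)
E
```

```text
(no output)
```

View pics/top0.png

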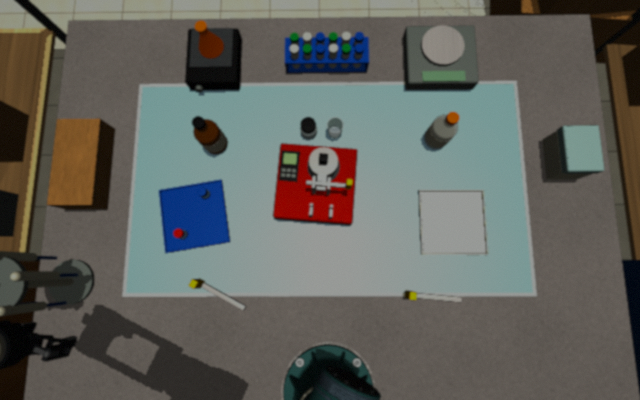

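View pics/crop0.png

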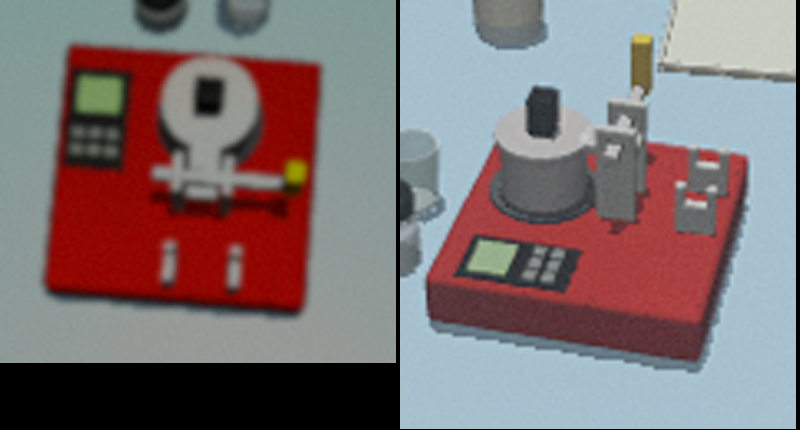

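View pics/side0.png

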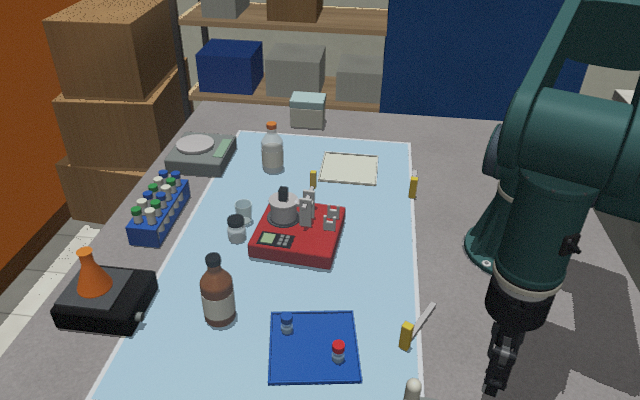

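```bash
python3 - <<'E'
from h import *
np.set_printoptions(precision=4,suppress=True)
P={}
for n in("top","side"):
    p=P[n]=get_image(n); hsv=cv2.cvtColor(p["image"],cv2.COLOR_BGR2HSV)
    y=cv2.inRange(hsv,(20,120,70),(35,255,255)); 
    nc,l,s,c=cv2.connectedComponentsWithStats(y)
    print(n,"yellow",[(list(s[i]),c[i]) for i in range(1,nc) if s[i][4]>12])
    if n=="top":
        r=cv2.inRange(hsv,(0,150,60),(8,255,255))|cv2.inRange(hsv,(172,150,60),(180,255,255))
        nc,l,s,c=cv2.connectedComponentsWithStats(r); i=1+np.argmax(s[1:,4])
        cn,_=cv2.findContours((l==i).astype(np.uint8),0,2)
        rr=cv2.minAreaRect(np.vstack(cn)); print("red",rr,cv2.boxPoints(rr))
        for q in cv2.boxPoints(rr): print(atz(p,*q,.05),atz(p,*q,0))
    b=cv2.inRange(hsv,(0,0,0),(180,255,60))
    nc,l,s,c=cv2.connectedComponentsWithStats(b)
    R=(300,140,345,175) if n=="top" else (265,178,300,205)
    print("black",[(list(s[i]),c[i]) for i in range(1,nc) if s[i][4]>12 and R[0]<c[i][0]<R[2] and R[1]<c[i][1]<R[3]])
p=P["top"]
print("handle",atz(p,349.4,181.5,.16),"knob",atz(p,323.3,158.2,.142))
for t in("white_tray","blue_tray"):
    m=masks_of(p,t)[0]; rr=cv2.minAreaRect(np.argwhere(m["mask"])[:,::-1].astype(np.float32)); print(t,rr,atz(p,*rr[0],.007))
# crop px of notch plates tops (z=.091) and cheeks tops (z=.1315)
for nm,u,v,z in[("plateL",170,242,.091),("plateR",236,247,.091),("cheekL",178,153,.1315),("cheekR",229,158,.1315)]: print(nm,atz(p,260+u/3.3,130+v/3.3,z))
E
```

```text
top yellow [([np.int32(0), np.int32(30), np.int32(18), np.int32(4), np.int32(34)], array([ 7.4412, 31.5   ])), ([np.int32(21), np.int32(30), np.int32(21), np.int32(4), np.int32(30)], array([31.9333, 32.3333])), ([np.int32(19), np.int32(34), np.int32(34), np.int32(218), np.int32(1006)], array([ 35.7008, 142.5159])), ([np.int32(346), np.int32(179), np.int32(7), np.int32(7), np.int32(39)], array([349., 182.])), ([np.int32(189), np.int32(280), np.int32(9), np.int32(8), np.int32(54)], array([193.2037, 283.3889])), ([np.int32(409), np.int32(292), np.int32(8), np.int32(9), np.int32(66)], array([412.5152, 295.7576]))]
red ((315.0079040527344, 183.56640625), (77.758056640625, 74.42630767822266), 4.513988018035889) [[273.3207 217.6042]
 [279.1783 143.4088]
 [356.6951 149.5286]
 [350.8376 223.724 ]]
[0.4475 0.1429 0.05  ] [0.4541 0.1495 0.    ]
[0.6537 0.1303 0.05  ] [0.6704 0.1363 0.    ]
[ 0.6348 -0.0828  0.05  ] [ 0.6505 -0.0873  0.    ]
[ 0.4303 -0.0634  0.05  ] [ 0.4361 -0.067   0.    ]
black [([np.int32(319), np.int32(154), np.int32(8), np.int32(11), np.int32(78)], array([322.7564, 159.01
[... 340 characters left out ...]
), np.int32(177), np.int32(9), np.int32(21), np.int32(132)], array([412.6818, 186.75  ])), ([np.int32(399), np.int32(321), np.int32(15), np.int32(30), np.int32(286)], array([405.5699, 335.5559]))]
black [([np.int32(279), np.int32(187), np.int32(8), np.int32(14), np.int32(78)], array([282.4615, 194.6538]))]
handle [ 0.52   -0.0538  0.16  ] knob [0.5838 0.0089 0.142 ]
white_tray ((453.0, 222.0), (64.0, 68.0), 90.0) [ 0.439  -0.3478  0.007 ]
blue_tray ((193.7100372314453, 215.97000122070312), (64.91239929199219, 66.7508773803711), 81.8698959350586) [0.4587 0.3713 0.007 ]
plateL [0.4787 0.0397 0.091 ]
plateR [ 0.4745 -0.0117  0.091 ]
cheekL [0.5401 0.0325 0.1315]
cheekR [ 0.536  -0.0061  0.1315]
```

```bash
python3 - <<'E'
from h import *
from scipy.optimize import least_squares
np.set_printoptions(precision=4,suppress=True)
P={n:get_image(n) for n in("top","side")}
th=-.085;c,s=np.cos(th),np.sin(th);R=np.array([[c,-s],[s,c]])
def bb(p,xy,hx,hy,z0,z1):
    q=np.array([proj(p,[*(xy+R@[a*hx,b*hy]),z]) for a in(-1,1) for b in(-1,1) for z in(z0,z1)])
    return np.r_[q.min(0),q.max(0)]
def fit(name,x0,d,obs):
    f=lambda x:np.r_[[(bb(P[n],x,*d)-o) for n,o in obs.items()]].ravel()
    for k in("top","side",None):
        g=(lambda x:bb(P[k],x,*d)-obs[k]) if k else f
        r=least_squares(g,x0); print(name,k,r.x,g(r.x))
fit("handle",np.array([.52,-.054]),(.008,.007,.11,.16),{"top":np.array([346,179,353,186]),"side":np.array([310,171,316,186.])})
fit("knob",np.array([.584,.009]),(.011,.011,.108,.142),{"top":np.array([319,154,327,165]),"side":np.array([279,187,287,201.])})
E
```

```text
handle top [ 0.5227 -0.0555] [-0.2133 -2.0449  0.2022  2.1346]
handle side [ 0.5185 -0.0559] [-0.7101 -2.4665  0.7027  2.3296]
handle None [ 0.5207 -0.0557] [-0.1254 -1.2371  0.2972  2.9083 -1.5251 -2.4987 -0.1248  2.2967]
knob top [0.5851 0.0096] [-0.7611 -0.8825  0.7628  0.9007]
knob side [0.5853 0.0127] [-1.4732 -1.5939  1.5146  1.4661]
knob None [0.5854 0.0104] [-1.0641 -0.983   0.4602  0.8024 -1.3206 -2.0923  1.6469  0.9409]
```

Emit:
jog_arm(
  motion="-.043 -.041 0 0 0 .112 1; -.085 -.083 0 0 0 .225 1; -.128 -.124 0 0 0 .337 1; -.171 -.165 0 0 0 .45 1; -.214 -.2065 0 0 0 .562 1; -.256 -.248 0 0 0 .675 1; -.299 -.289 0 0 0 .787 1; -.342 -.330 0 0 0 .9 1",
)

```text
t: 2.2
position: [0.4084, 0.1524, 0.2317]
tcp_rot: [[-0.353, 0.936, 0.001], [0.936, 0.353, 0.0], [-0.0, 0.001, -1.0]]
wrist_force: [0.9, -0.7, 0.8]
opening: 0.0856
```

```bash
cat > g.py <<'E'
from h import *
import sys
np.set_printoptions(precision=4,suppress=True)
def go(x,y,z,yaw):
    "tool-frame shift and turn to TCP x,y,z with tool y axis at yaw"
    s=get_state();R=s["tcp_rot"];d=R.T@(np.array([x,y,z])-s["position"])
    a=np.arctan2(R[1,1],R[0,1]);t=-(yaw-a);t=(t+np.pi)%(2*np.pi)-np.pi
    print("t",s["t"],"shift",d,"turn",round(t,4),"pos",s["position"],"op",s["opening"],"z",R[:,2],"F",s["wrist_force"],"q",s["q"])
if __name__=="__main__": go(*map(float,sys.argv[1:]))
E
python3 g.py .520 -.0555 .2 -.085
```

```text
t 2.2 shift [-0.2338  0.0311  0.0318] turn 0.4453 pos [0.4084 0.1524 0.2317] op 0.08556707602313844 z [ 0.0011  0.0002 -1.    ] F [ 0.8868 -0.7417  0.8025] q [ 0.1983  0.1179  1.8438  0.      1.1787 -0.162 ]
```

Emit:
jog_arm(
  motion="-.047 .006 0 0 0 .09 1; -.094 .0125 0 0 0 .18 1; -.141 .019 0 0 0 .27 1; -.188 .025 .01 0 0 .36 1; -.234 .031 .025 0 0 .445 1; -.234 .031 .032 0 0 .445 1; -.234 .031 .032 0 0 .445 1; -.234 .031 .032 0 0 .445 1",
)

```text
t: 3.2
position: [0.5193, -0.0525, 0.1996]
tcp_rot: [[0.079, 0.997, -0.0], [0.997, -0.079, 0.0], [0.0, -0.0, -1.0]]
wrist_force: [-0.6, -0.6, -0.7]
opening: 0.0855
```

```bash
python3 g.py .520 -.0555 .123 -.085; python3 - <<'E'
from h import *
p=get_image("side");q=get_image("top")
c=np.hstack([cv2.resize(p["image"][130:270,230:360],None,fx=3,fy=3,interpolation=2),cv2.resize(q["image"][110:250,260:390],None,fx=3,fy=3,interpolation=2)])
cv2.imwrite("pics/c1.png",c)
E
```

```text
t 3.2 shift [-0.003   0.001   0.0766] turn 0.0055 pos [ 0.5193 -0.0525  0.1996] op 0.08546148368030716 z [-0.0002  0.0002 -1.    ] F [-0.5724 -0.5678 -0.7166] q [-0.2332  0.2803  1.7168  0.0002  1.1448 -0.1538]
```

View pics/c1.png

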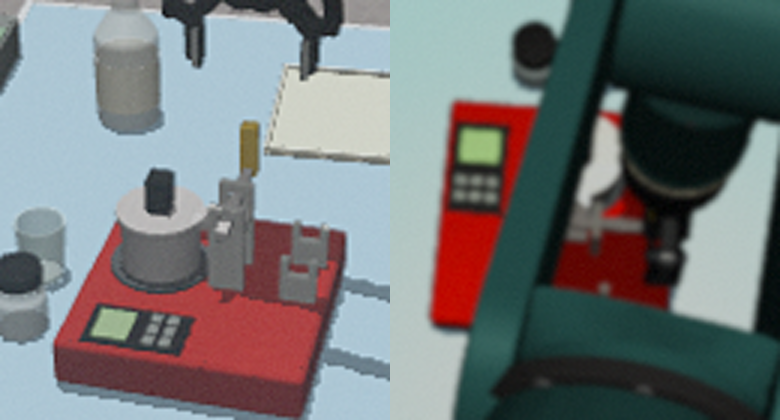

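The fingers (crop px 195 and 305) straddle the bracket pin's handle (250). The other two pin-like things lie on the bench at (215,292) and (430,296), are longer, and are not in the bracket. Descending.

Emit:
jog_arm(
  motion="-.003 .001 .03 0 0 .005 1; -.003 .001 .06 0 0 .005 1; -.003 .001 .077 0 0 .005 1; -.003 .001 .077 0 0 .005 1; -.003 .001 .077 0 0 .005 -1; -.003 .001 .077 0 0 .005 -1; -.003 .001 .077 0 0 .005 -1; -.003 .001 .077 0 0 .005 -1",
)

```text
t: 4.3
position: [0.5207, -0.0567, 0.1227]
tcp_rot: [[0.086, 0.996, 0.0], [0.996, -0.086, -0.0], [-0.0, 0.001, -1.0]]
wrist_force: [-0.4, -0.0, 3.0]
opening: 0.0153
```

```bash
python3 g.py .520 -.0555 .123 -.085
```

```text
t 4.3 shift [ 0.0011 -0.0008 -0.0003] turn -0.001 pos [ 0.5207 -0.0567  0.1227] op 0.015319433825651972 z [ 0.0005 -0.0003 -1.    ] F [-0.4364 -0.0428  2.998 ] q [-0.2403  0.3791  1.7964 -0.0002  0.9656 -0.1542]
```

Emit:
jog_arm(
  motion="-.004 0 -.0005 0 0 0 -1; -.016 0 -.001 0 0 0 -1; -.03 0 -.001 0 0 0 -1; -.045 0 -.001 0 0 0 -1; -.06 0 -.001 0 0 0 -1; -.075 0 -.001 0 0 0 -1; -.085 0 -.001 0 0 0 -1; -.085 0 -.001 0 0 0 -1",
)

```text
t: 5.3
position: [0.5133, -0.1422, 0.1233]
tcp_rot: [[0.087, 0.996, 0.0], [0.996, -0.087, -0.0], [-0.0, 0.0, -1.0]]
wrist_force: [0.4, -0.7, -1.3]
opening: 0.015
```

```bash
python3 g.py .463 -.0555 .123 -.085;python3 - <<'E'
from h import *
p=get_image("side");q=get_image("top")
c=np.hstack([cv2.resize(p["image"][130:270,230:360],None,fx=3,fy=3,interpolation=2),cv2.resize(q["image"][110:250,260:390],None,fx=3,fy=3,interpolation=2)])
cv2.imwrite("pics/c2.png",c)
E
```

```text
t 5.3 shift [ 0.0819 -0.0577  0.0003] turn -0.0023 pos [ 0.5133 -0.1422  0.1233] op 0.015041898890108055 z [ 0.0001 -0.0001 -1.    ] F [ 0.3997 -0.6765 -1.2721] q [-0.3999  0.3891  1.7765 -0.0001  0.9758 -0.3125]
```

View pics/c2.png

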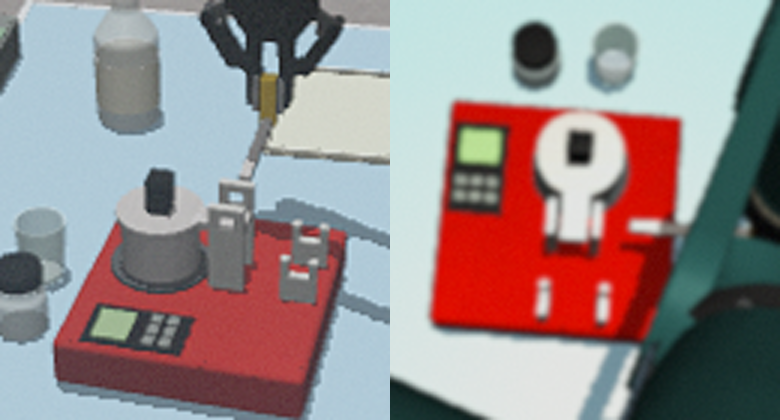

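Emit:
jog_arm(
  motion="0 -.005 -.01 0 0 0 -1; 0 -.025 -.012 0 0 0 -1; 0 -.048 -.012 0 0 0 -1; .005 -.063 -.012 0 0 0 -1; .03 -.063 -.012 0 0 0 -1; .06 -.063 -.012 0 0 0 -1; .0885 -.063 -.012 0 0 0 -1; .0885 -.063 -.012 0 0 0 -1",
)

```text
t: 6.4
position: [0.4579, -0.0459, 0.1356]
tcp_rot: [[0.083, 0.997, 0.0], [0.997, -0.083, 0.0], [0.0, 0.0, -1.0]]
wrist_force: [0.0, 0.1, -0.8]
opening: 0.0149
```

```bash
python3 g.py .4582 -.0483 .09 -.086;python3 - <<'E'
from h import *
p=get_image("side");q=get_image("top")
c=np.hstack([cv2.resize(p["image"][170:250,280:360],None,fx=5,fy=5,interpolation=2),cv2.resize(q["image"][160:240,290:370],None,fx=5,fy=5,interpolation=2)])
cv2.imwrite("pics/c3.png",c)
E
```

```text
t 6.4 shift [-0.0023  0.0005  0.0456] turn 0.0029 pos [ 0.4579 -0.0459  0.1356] op 0.0149257388392359 z [ 0.0001  0.0002 -1.    ] F [ 0.0095  0.1035 -0.7857] q [-0.2505  0.2814  1.9164  0.0003  0.9437 -0.1676]
```

View pics/c3.png

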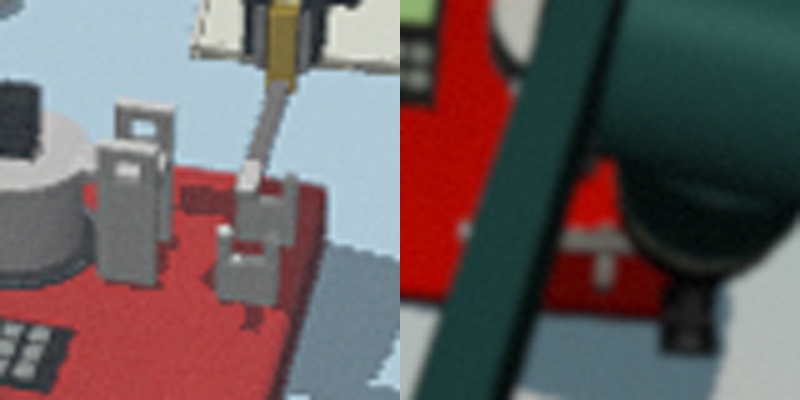

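```bash
python3 - <<'E'
from h import *
P={n:get_image(n) for n in("side","top")}
ex=np.array([.9963,-.0858]);ey=np.array([.0858,.9963])
n=np.array([.4582,-.0513])+.069*ey   # notch est if pin y offset 0
for y in(-.030,.022):
  for x,z in((-.0085,.091),(.0085,.091),(-.0085,.075),(.0085,.075)):
    X=[*(n+ex*x+ey*y),z]; print(y,x,z,"side x5",((proj(P["side"],X)-[280,170])*5).round(0),"top c2",((proj(P["top"],X)-[260,110])*3+[390,0]).round(0))
E
```

```text
-0.03 -0.0085 0.091 side x5 [278. 170.] top c2 [605. 309.]
-0.03 0.0085 0.091 side x5 [246. 166.] top c2 [606. 290.]
-0.03 -0.0085 0.075 side x5 [277. 196.] top c2 [604. 312.]
-0.03 0.0085 0.075 side x5 [245. 191.] top c2 [606. 293.]
0.022 -0.0085 0.091 side x5 [260. 228.] top c2 [544. 304.]
0.022 0.0085 0.091 side x5 [226. 224.] top c2 [546. 285.]
0.022 -0.0085 0.075 side x5 [258. 254.] top c2 [545. 307.]
0.022 0.0085 0.075 side x5 [225. 249.] top c2 [546. 288.]
```

```bash
python3 - <<'E'
from h import *
p=get_image("side");s=get_state()
I=p["image"][170:235,313:357];k=9
A=cv2.resize(I,None,fx=k,fy=k,interpolation=cv2.INTER_CUBIC);B=A.copy()
ex=np.array([.9963,-.0858]);ey=np.array([.0858,.9963])
pr=lambda xy,z:tuple(int(v) for v in ((proj(p,[*xy,z])-[313,170]+.5)*k))
n=np.array([.4582,-.0513])+.069*ey
for y in(-.034,-.026,.018,.026):
    q=[pr(n+ex*x+ey*y,z) for x,z in((-.0085,.091),(-.0085,.075),(.0085,.075),(.0085,.091))]
    for a,b in zip(q,q[1:]): cv2.line(B,a,b,(0,255,0),1)
h=s["position"][:2];dz=s["position"][2]-.1233+.1138
for x in(-.005,.005):
    for z in(-.005,.005): cv2.line(B,pr(h+ex*x+ey*.007,dz+z),pr(h+ex*x+ey*.107,dz+z),(255,0,255),1)
cv2.imwrite("pics/c4.png",np.hstack([A,B]))
E
```

```text
(no output)
```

View pics/c4.png

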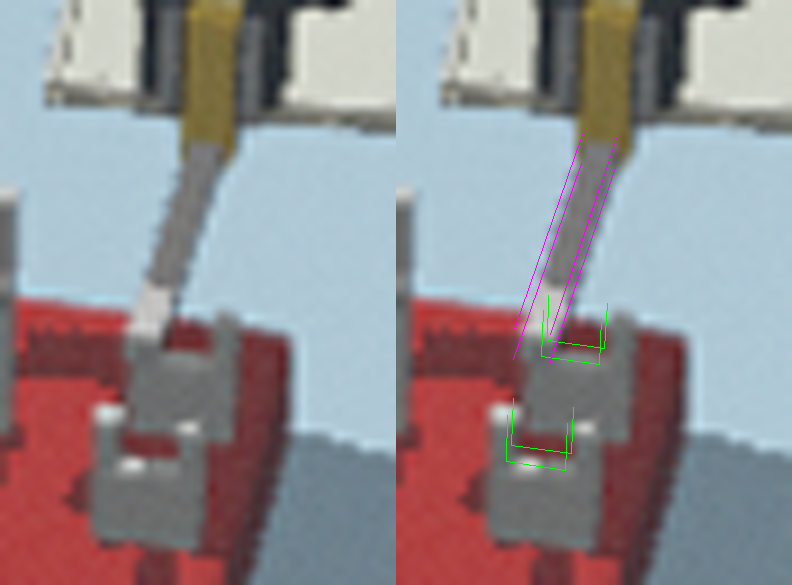

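```bash
python3 g.py .4570 -.0475 .0905 -.085
```

```text
t 6.65 shift [ 0.0008 -0.0014  0.0449] turn -0.0015 pos [ 0.4583 -0.0484  0.1354] op 0.015222075687661289 z [ 0.0003 -0.0004 -1.    ] F [ 0.3661 -0.1227 -0.595 ] q [-0.255   0.2823  1.9155 -0.0004  0.9434 -0.1682]
```

Emit:
jog_arm(
  motion="0 -.0013 .01 0 0 0 -1; 0 -.0013 .02 0 0 0 -1; 0 -.0013 .026 0 0 0 -1; 0 -.0013 .032 0 0 0 -1; 0 -.0013 .037 0 0 0 -1; 0 -.0013 .041 0 0 0 -1; 0 -.0013 .044 0 0 0 -1; 0 -.0013 .0445 0 0 0 -1",
)

```text
t: 7.65
position: [0.4568, -0.0476, 0.0907]
tcp_rot: [[0.086, 0.996, -0.0], [0.996, -0.086, -0.0], [-0.0, -0.0, -1.0]]
wrist_force: [-0.9, -0.9, -0.7]
opening: 0.0151
```

```bash
python3 g.py .4570 -.0475 .0905 -.085; python3 - <<'E'
from h import *
p=get_image("side")
A=cv2.resize(p["image"][180:240,306:356],None,fx=8,fy=8,interpolation=cv2.INTER_CUBIC)
cv2.imwrite("pics/c5.png",A)
E
```

```text
t 7.65 shift [0.0001 0.0002 0.0002] turn -0.001 pos [ 0.4568 -0.0476  0.0907] op 0.015116391143994776 z [-0.0002 -0.0001 -1.    ] F [-0.8964 -0.9458 -0.6627] q [-0.2543  0.3534  1.9625 -0.0001  0.8259 -0.1683]
```

View pics/c5.png

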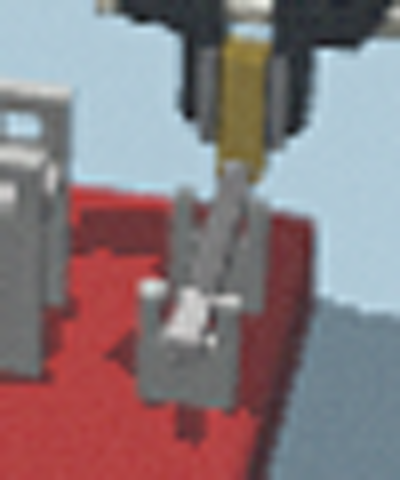

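The shank lies in both notches (far at ~(225,240), near at ~(190,325)). A little lower, then release and rise.

Emit:
jog_arm(
  motion="0 0 .001 0 0 0 -1; 0 0 .001 0 0 0 -1; 0 0 .001 0 0 0 0; 0 0 .001 0 0 0 1; 0 0 .001 0 0 0 1; 0 0 .001 0 0 0 1; 0 0 -.04 0 0 0 1; 0 0 -.1 0 0 0 1",
)

```text
t: 8.7
position: [0.4553, -0.0473, 0.1906]
tcp_rot: [[0.086, 0.996, -0.004], [0.996, -0.086, 0.001], [0.001, -0.004, -1.0]]
wrist_force: [1.0, -1.4, 1.0]
opening: 0.0853
```

```bash
python3 g.py .5855 .0105 .19 -.0855; python3 - <<'E'
from h import *
p=get_image("side")
A=cv2.resize(p["image"][160:240,270:356],None,fx=6,fy=6,interpolation=cv2.INTER_CUBIC)
cv2.imwrite("pics/c6.png",A)
E
```

```text
t 8.7 shift [0.0688 0.1248 0.0001] turn -0.0006 pos [ 0.4553 -0.0473  0.1906] op 0.08532463670181321 z [-0.0044  0.001  -1.    ] F [ 0.9556 -1.37    1.0272] q [-0.2544  0.2031  1.8538 -0.0001  1.0892 -0.1683]
```

View pics/c6.png

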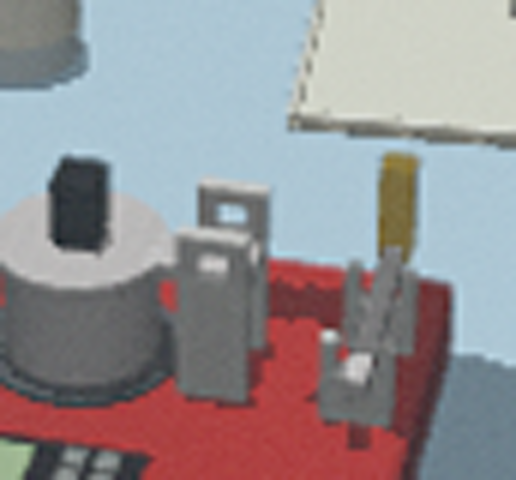

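Emit:
jog_arm(
  motion=".01 .02 0 0 0 .18 1; .025 .045 0 0 0 .36 1; .04 .072 0 0 0 .54 1; .055 .1 0 0 0 .72 1; .069 .125 0 0 0 .9 1; .069 .125 0 0 0 1.08 1; .069 .125 0 0 0 1.26 1; .069 .125 0 0 0 1.44 1",
)

```text
t: 9.75
position: [0.5872, 0.0105, 0.1905]
tcp_rot: [[0.999, 0.039, -0.0], [0.039, -0.999, -0.0], [-0.0, 0.0, -1.0]]
wrist_force: [0.2, 0.2, 0.2]
opening: 0.0854
```

```bash
python3 g.py .5855 .0105 .111 -1.6568
```

```text
t 9.75 shift [-0.0017 -0.0001  0.0795] turn 0.125 pos [0.5872 0.0105 0.1905] op 0.08544789843822491 z [-0.0005 -0.0001 -1.    ] F [0.2388 0.2255 0.1687] q [-0.0996  0.38    1.5869 -0.0001  1.1752  1.4322]
```

Emit:
jog_arm(
  motion="-.001 0 .02 0 0 .125 1; -.001 0 .045 0 0 .125 1; -.001 0 .065 0 0 .125 1; -.001 0 .078 0 0 .125 1; -.001 0 .078 0 0 .125 -1; -.001 0 .078 0 0 .125 -1; -.001 0 .078 0 0 .125 -1; -.001 0 .078 0 0 .125 -1",
)

```text
t: 10.75
position: [0.5871, 0.0103, 0.1138]
tcp_rot: [[0.997, -0.08, 0.002], [-0.08, -0.997, -0.0], [0.002, 0.0, -1.0]]
wrist_force: [-0.8, 0.4, 5.5]
opening: 0.0212
```

```bash
python3 g.py .439 -.348 .22 -1.6568; python3 - <<'E'
from h import *
p=get_image("side")
A=cv2.resize(p["image"][150:240,260:356],None,fx=6,fy=6,interpolation=cv2.INTER_CUBIC)
cv2.imwrite("pics/c7.png",A)
E
```

```text
t 10.75 shift [-0.1187  0.369  -0.1064] turn 0.0057 pos [0.5871 0.0103 0.1138] op 0.02115147147410599 z [ 0.0018 -0.0002 -1.    ] F [-0.8049  0.37    5.5128] q [-0.1001  0.4668  1.6651 -0.      1.0078  1.551 ]
```

View pics/c7.png

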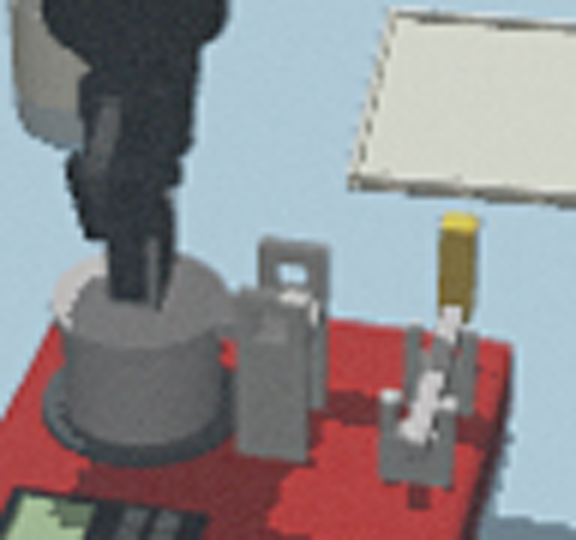

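Emit:
jog_arm(
  motion="0 0 -.005 0 0 0 -1; 0 0 -.015 0 0 0 -1; 0 0 -.03 0 0 0 -1; 0 0 -.05 0 0 0 -1; 0 0 -.07 0 0 0 -1; 0 0 -.09 0 0 0 -1; 0 0 -.103 0 0 0 -1; 0 0 -.108 0 0 0 -1",
)

```text
t: 11.8
position: [0.5867, 0.0103, 0.222]
tcp_rot: [[0.997, -0.08, 0.002], [-0.08, -0.997, -0.0], [0.002, 0.0, -1.0]]
wrist_force: [0.2, -0.3, -2.1]
opening: 0.0211
```

```bash
python3 g.py .439 -.348 .22 -1.6568; python3 - <<'E'
from h import *
p=get_image("side")
A=cv2.resize(p["image"][120:240,240:380],None,fx=4,fy=4,interpolation=cv2.INTER_CUBIC)
cv2.imwrite("pics/c8.png",A)
E
```

```text
t 11.8 shift [-0.1186  0.369   0.0019] turn 0.0058 pos [0.5867 0.0103 0.222 ] op 0.021092973756393577 z [ 0.0016 -0.0003 -1.    ] F [ 0.1526 -0.3454 -2.1385] q [-0.1     0.3476  1.5525 -0.0001  1.24    1.551 ]
```

View pics/c8.png

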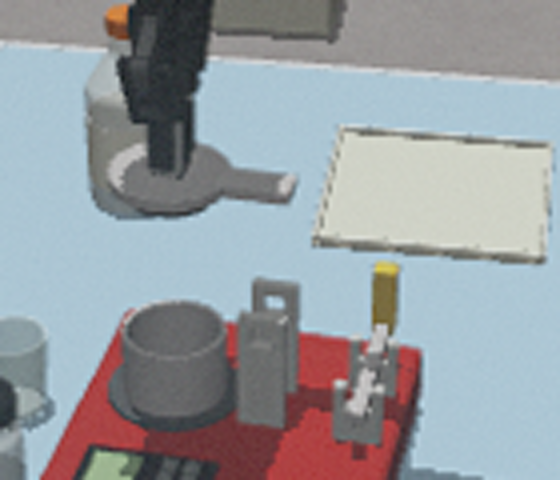

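Emit:
jog_arm(
  motion="-.003 .01 0 0 0 0 -1; -.013 .04 0 0 0 0 -1; -.026 .08 0 0 0 0 -1; -.039 .12 0 0 0 0 -1; -.052 .16 0 0 0 0 -1; -.065 .2 0 0 0 0 -1; -.078 .24 0 0 0 0 -1; -.09 .28 0 0 0 0 -1",
)

```text
t: 12.85
position: [0.4724, -0.2628, 0.22]
tcp_rot: [[0.997, -0.08, -0.002], [-0.08, -0.997, 0.001], [-0.002, -0.001, -1.0]]
wrist_force: [0.2, 0.3, -1.8]
opening: 0.0212
```

Emit:
jog_arm(
  motion="-.01 .03 0 0 0 0 -1; -.02 .06 0 0 0 0 -1; -.027 .082 0 0 0 0 -1; -.0285 .089 .01 0 0 0 -1; -.0285 .089 .03 0 0 0 -1; -.0285 .089 .055 0 0 0 -1; -.0285 .089 .08 0 0 0 -1; -.0285 .089 .1 0 0 0 -1",
)

```text
t: 13.85
position: [0.4378, -0.3465, 0.1187]
tcp_rot: [[0.997, -0.08, -0.002], [-0.08, -0.997, 0.002], [-0.002, -0.002, -1.0]]
wrist_force: [-0.7, 0.7, -1.8]
opening: 0.021
```

```bash
python3 g.py .439 -.348 .0288 -1.6568
```

```text
t 13.85 shift [0.0015 0.0016 0.0899] turn 0.0062 pos [ 0.4378 -0.3465  0.1187] op 0.021032201620162696 z [-0.0019  0.0021 -1.    ] F [-0.7449  0.7239 -1.7966] q [-0.7933  0.4278  1.7219  0.0002  0.9947  0.8572]
```

Lower gently, ending about 1 mm above contact.

Emit:
jog_arm(
  motion="0 0 .015 0 0 0 -1; 0 0 .032 0 0 0 -1; 0 0 .048 0 0 0 -1; 0 0 .062 0 0 0 -1; 0 0 .074 0 0 0 -1; 0 0 .083 0 0 0 -1; 0 0 .088 0 0 0 -1; 0 0 .089 0 0 0 -1",
)

```text
t: 14.85
position: [0.4386, -0.348, 0.0317]
tcp_rot: [[0.997, -0.08, -0.0], [-0.08, -0.997, 0.0], [-0.0, -0.0, -1.0]]
wrist_force: [-0.3, 0.8, -1.8]
opening: 0.021
```

Emit:
jog_arm(
  motion="0 0 .001 0 0 0 -1; 0 0 .001 0 0 0 -1; 0 0 .0015 0 0 0 -1; 0 0 .0015 0 0 0 -1; 0 0 .002 0 0 0 -1; 0 0 .002 0 0 0 -1; 0 0 .002 0 0 0 -1; 0 0 .002 0 0 0 -1",
)

```text
t: 15.85
position: [0.4386, -0.348, 0.0298]
tcp_rot: [[0.997, -0.08, -0.0], [-0.08, -0.997, -0.0], [-0.0, 0.0, -1.0]]
wrist_force: [-0.0, -0.0, -1.5]
opening: 0.0211
```

Emit:
jog_arm(
  motion="0 0 .0005 0 0 0 -1; 0 0 .001 0 0 0 -1; 0 0 .0015 0 0 0 -1; 0 0 .0015 0 0 0 -1; 0 0 .002 0 0 0 -1; 0 0 .002 0 0 0 -1; 0 0 .002 0 0 0 -1; 0 0 .002 0 0 0 -1",
)

```text
t: 16.85
position: [0.4386, -0.348, 0.0279]
tcp_rot: [[0.997, -0.08, -0.0], [-0.08, -0.997, -0.0], [-0.0, 0.0, -1.0]]
wrist_force: [-0.1, 0.2, -1.6]
opening: 0.0209
```

Emit:
jog_arm(
  motion="0 0 .0005 0 0 0 -1; 0 0 .001 0 0 0 -1; 0 0 .0015 0 0 0 -1; 0 0 .0015 0 0 0 -1; 0 0 .0015 0 0 0 -1; 0 0 .0015 0 0 0 -1; 0 0 .0015 0 0 0 -1; 0 0 .0015 0 0 0 -1",
)

```text
t: 17.85
position: [0.4386, -0.348, 0.0278]
tcp_rot: [[0.997, -0.08, 0.0], [-0.08, -0.997, -0.001], [0.0, 0.0, -1.0]]
wrist_force: [-2.7, 1.8, 13.0]
opening: 0.0214
```

Contact (13 N up at z 0.0278, as predicted). Release and rise.

Emit:
jog_arm(
  motion="0 0 -.001 0 0 0 -1; 0 0 -.001 0 0 0 0; 0 0 -.001 0 0 0 1; 0 0 -.001 0 0 0 1; 0 0 -.001 0 0 0 1; 0 0 -.03 0 0 0 1; 0 0 -.08 0 0 0 1; 0 0 -.14 0 0 0 1",
)

```text
t: 18.85
position: [0.4379, -0.3472, 0.1668]
tcp_rot: [[0.997, -0.08, -0.002], [-0.08, -0.997, 0.002], [-0.002, -0.002, -1.0]]
wrist_force: [0.5, -0.4, 0.2]
opening: 0.0853
```

Emit:
jog_arm(
  motion="0 0 -.03 0 0 0 1; -.03 .03 -.03 0 0 0 1; -.06 .06 -.03 0 0 0 1; -.06 .1 -.03 0 0 0 1; -.06 .13 -.03 0 0 0 1; -.06 .16 -.03 0 0 0 1; -.06 .16 -.03 0 0 0 1; -.06 .16 -.03 0 0 0 1",
)

```text
t: 19.85
position: [0.3658, -0.5017, 0.1959]
tcp_rot: [[0.997, -0.08, -0.001], [-0.08, -0.997, 0.001], [-0.001, -0.001, -1.0]]
wrist_force: [-0.5, 1.1, -0.1]
opening: 0.0854
```

```bash
python3 - <<'E'
from h import *
p=get_image("side");q=get_image("top")
print(atz(q,*((np.array([0,0]))),0)[:0],get_state()["position"],get_state()["opening"])
A=cv2.resize(p["image"][120:270,230:390],None,fx=3,fy=3,interpolation=2)
B=cv2.resize(q["image"][110:260,400:500],None,fx=3,fy=3,interpolation=2)
cv2.imwrite("pics/c9.png",np.hstack([A,B]))
print((proj(q,[.4386,-.348,.056])-[400,110])*3+[480,0])
E
```

```text
[] [ 0.36599713 -0.50134342  0.19618304] 0.08520498750034507
[657.59162827 329.79891917]
```

View pics/c9.png

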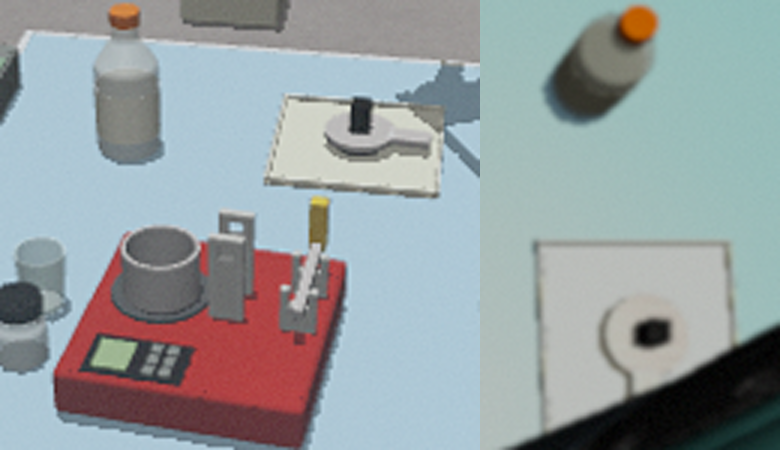

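The lid stands flat and knob up near the tray's middle (knob at about (652,333) in the top crop, tray spanning 540–735). The pin is parked upright in both notches, and the gripper is clear.

```bash
python3 -c "
from plant import *
sign_off(); print(get_state()['t'])"
```

```text
the job is handed in; nothing more can be done
the job is handed in; nothing more can be done
```

The job is handed in, at about 20 s of the 54 s allowed; `sign_off()` gives no verdict. I drew the pin straight out of the bracket, parked it in the notch rest and released it. Only then did I lift the lid by its knob and set it in the white tray.

- **Pin:** the last side picture shows the shank in both notches and the handle upright.
- **Lid:** it lies flat and knob up, with its axis within a few mm of the tray's measured middle. I lowered it in small steps until it touched down, pressing with about 13 N at the expected height (TCP at 0.028 m), before opening the fingers.
- **Robot:** the gripper was open and clear of everything at the end.
- **Other things:** the bottle, jar and beaker in the last picture look unmoved. I did not look again at the blue tray, its vials or the amber bottle, but the arm only passed that side once, well above them, on the way in.
- **One disagreement:** before lowering the pin, the side picture put the notches about 1.3 mm further to the front than my estimate. I moved that much and the pin went in without any sign of contact.

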